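Clamp the printing block for carving

TASK

Take the lino-faced printing block out of the stand and set it down flat, lino side up, in the middle between the two jaws of the carving clamp, its long sides along the jaw faces. Slide the loose jaw up so that the block is held snug against the fixed jaw, then turn the wing knob clockwise as far as it goes to lock the jaw there. Leave the ink bottle and the roll of tape where they are.

Things in the scene. Friction and masses are not known exactly. Their poses are not given: they have to be found in the camera images.
- print_block: loose wooden printing block, dark lino face on top, 64 x 40 x 45 mm high, 160 g; origin at the centre of its underside, x along the 64 mm length, y along the width, z up. It starts in one bay of the stand with its short ends at the dividers, so only its long faces can be gripped; in the clamp only its ends can: set it on the table on the way and take it again by the ends
- stand: fixed wooden stand, base 66 (x) x 172 (y) x 8 mm; origin at the centre of its underside. Three upright dividers, 8 mm thick, 54 mm long in x, up to 54 mm above the table, at y = -76, 0 and +76 mm; the two bays between them are 68 mm wide, centred at y = -38 and +38 mm, open at front (-x) and back, floor 8 mm above the table
- clamp: fixed wooden carving clamp, base 250 (x) x 100 (y) mm; origin at the centre of its underside. Its bed is 15 mm above the table. The fixed jaw stands at the +x end, its cork-lined face at x = +100 mm looking to -x, 44 mm wide in y (-22 to +22), top 68 mm above the table. The sliding carriage with the loose jaw runs along x
- clamp_seat (a point): the point on the bed (15 mm above the table) where the centre of the block's underside belongs when it is held against the fixed jaw: 20 mm in front of the fixed jaw face, mid-width; axes as the clamp
- jaw_face (a point): centre of the loose jaw's face, 42.5 mm above the table, axes as the clamp; the face looks to +x, 44 mm wide, top 69 mm above the table. Jaw 16 mm thick with a rib behind it (24 mm wide, 59 mm above the table, to 43 mm behind the face). Its carriage block (60 mm wide, top 44.5 mm above the table) reaches 123 mm behind the face
- carriage (a joint): slide of the loose jaw in m: 0 = jaws 62 mm apart, growing as it moves to +x of the clamp towards the fixed jaw; 0.022 = jaws 40 mm apart, closed on the block. Slides with about 1.5 N while the knob is loose, does not slide while the knob is tight
- knob_grip (a point): point on the wing knob's upright axis at the middle of its wing, 71 mm above the table, 83 mm behind the loose jaw's face; turns with the knob. The wing is a black bar 58 mm long along this point's x, 14 mm thick along its y, from 57 to 83 mm above the table
- wing_knob (a joint): turn of the knob in rad, growing clockwise seen from above: 0 = fully loose, begins to bite at 0.8, stop (tight) at 1.45. It stays where it is left
- ink_bottle: square ink bottle with a black cap, 44 x 44 x 56 mm, standing in the other bay of the stand; origin at the centre of its underside. To be left alone
- tape_roll: loose roll of paper tape lying flat, 72 mm across, 19 mm high; origin at the centre of its underside. To be left alone

How it is judged:
On the way, in this order (a step that is already met when the one before it is completed fails the run):
1. the block stands on the clamp's bed between the jaws, the knob still loose (horizontal distance between print_block and clamp_seat below 0.03 m and z of print_block in the frame of clamp_seat below 0.004 m and value of joint wing_knob below 0.8 rad), for 0.2 s.
2. the loose jaw is closed on the block and the knob is turned tight (value of joint carriage above 0.02 m and value of joint wing_knob above 1.2 rad), for 0.2 s.
At the end, for the whole second after the job is handed in: Block flat, lino up, on the bed (4 mm, 0.08 rad), long sides along the jaws (0.08 rad), against the fixed jaw (3 mm), within 10 mm of mid-jaw; jaws at most 42 mm apart; knob beyond 1.2 rad; ink bottle and tape within 30 mm of their starts; all at rest (all of step 2 and value of joint carriage below 0.025 m and x of print_block in the frame of clamp_seat between -0.003 and 0.003 m and y of print_block in the frame of clamp_seat between -0.01 and 0.01 m and z of print_block in the frame of clamp_seat between -0.003 and 0.004 m and angle between print_block's own z axis and vertical below 0.08 rad and angle between the x axis of print_block and the y axis of clamp_seat, either way round below 0.08 rad and linear speed of each of print_block, ink_bottle below 0.01 m/s and distance of each of ink_bottle, tape_roll from where it was at the start of the episode below 0.03 m); the robot touches nothing.
It fails at once if the ink bottle is shifted by more than 30 mm or tipped (distance of ink_bottle from where it was at the start of the episode above 0.03 m or angle between ink_bottle's own z axis and vertical above 0.4 rad).
It fails at once if the tape roll is shifted by more than 30 mm (distance of tape_roll from where it was at the start of the episode above 0.03 m).
It also fails if it takes over 58 s, if anything falls off the work surface, if the arm or the gripper's body presses on something with over 40 N, if the wrist force passes 120 N, or if a joint passes its speed limit or range.

ROBOT

A 6-joint arm with a two-finger parallel gripper is mounted at the origin on a cart in front of the work surface, level with it; the furniture and walls round the work are solid. World frame = base frame: x ahead of the robot, y to its left, z up, the work surface at z = 0. Lengths are in m, angles in rad, forces in N, time in s.
With the tool pointing down it reaches from about 0.35 to 0.875 m from the base axis. Payload 4.2 kg.
Tool frame: the origin (TCP) lies at the very end of the fingers, on their centre line; the grasp point (between the pads) lies 19 mm behind it; z points along the fingers, y is the line along which they close (so a half turn about z gives the same grasp; the last joint's range is limited). The gripper opens to 85 mm and grips with 20 to 120 N. Pads are 22 mm wide; open, the fingers measure 114 mm over their backs; the gripper's body (76 mm by 85 mm) begins 54 mm behind the grasp point. The pads swing forward as they close: fully open they stand 13 mm farther back than shut.
Start: joints at [-0.872, 0.385, 0.008, 0, -1.194, -0.259], TCP at [0.266, -0.565, 0.231] pointing down, gripper open.
Joint ranges: [-3.14, 3.14], [-1.21, 2.06], [-1.07, 1.41], [-3.16, 2.05], [-2.99, -0.16], [-3.1, 3.1]. Speed limits (rad/s): [2.79, 2.79, 3.14, 3.14, 3.14, 3.14].

INTERFACE

Orientations are given as a unit quaternion [w, x, y, z].
In Python, from workcell import arm, cams gives the robot as it stands.
- The arm moves only by the tool move_arm, never from a script. Its argument "targets" is a list of rows, each an object with "offset": the shift along the world's x, y, z scaled (see below), a list of three; "dr": the turn, a rotation vector about the world's x, y, z scaled (see below), a list of three; "fingers": the opening, from 0 (shut) to 1 (fully open). A call has 1 to 5 rows; each row is the pose to reach, as a shift and turn from the pose commanded when the call began; what a row does not reach only later rows make up. The controller multiplies each number of a shift by 0.3 m and each number of a turn by 30 degrees. A row lasts 1/8 s, in which the tool goes at most 62.5 mm and 10.7 degrees, less where a joint would pass 70% of its speed; a pose out of reach is approached as far as the arm can. A call with a number of a shift or a turn outside -1 to 1 is refused whole. A call with a gripper value outside its range is refused whole. The fingers move at their own pace and stop on an object; the grip force is fixed at half the most. Time passes only in rows, so rows that repeat a pose let the fingers close. It gives the time, the measured TCP pose, the force, the opening and the grip force at its end, in the units of the state.
- arm.state(): the state, without advancing time (a new reading comes with each control period).
- cams.read_camera(name): name is "scene" or "top"; returns (picture, depth): 480x640x3 uint8, blue, green, red; 480x640 float32, m along the optical axis (not along the pixel's ray), 0 where there is no reading.
- cams.camera_info(name): a dict with "fx", "fy", "cx", "cy" (pixels), "position" and "orientation" of the camera in the world. Camera axes: x right, y down, z forward; pixel columns grow to the right and rows downward; lengths in m; the calibration is good to about 2 mm. A picture is of the moment at which its call begins. camera_info takes no time and is no camera call.
- arm.close_job(): hands the job in; it is judged then, once.
The state is a dict: "time": time; "joint_positions": joint angles; "joint_vel": joint speeds; "tau": joint torques, N m; "tcp_pos": TCP position; "tool_rot": TCP orientation; "contact_force": force on the tool from outside, world axes, zero at the start; "wrist_torque": the same for the moment, N m; "finger_gap": opening from 0.0 (shut) to 1.0 (fully open); "finger_force": force on a finger pad.
Only numpy, scipy, OpenCV 4.12 (cv2) and the standard library are available. Lean on these libraries where they do the work, as an engineer would, in place of code of your own. Each camera call takes 0.05 s, during which the arm holds its last target. There are 200 camera calls.

## Working session

There is one attempt and no reset: what is moved stays moved. The work goes in short steps, Python scripts to look and compute and a tool call to move; the robot and the scene stay as the last step left them, time stands still between calls to the robot, and variables do not carry over. Pictures are saved under pics/ and viewed, at most 10 in all, crops included, and the job is handed in when it is done.

Besides the shell and the picture viewer there is one more tool, called after "Request:" as name(argument=value, ...) on one line, values as JSON. move_arm: Moves the arm, as the interface text tells. Its arguments: {"type":"object","properties":{"targets":{"type":"array","items":{"type":"object","properties":{"offset":{"type":"array","items":{"type":"number","minimum":-1,"maximum":1}},"dr":{"type":"array","items":{"type":"number","minimum":-1,"maximum":1}},"fingers":{"type":"number"}}}}},"required":["targets"]}

```bash
ls; mkdir -p pics; python3 - <<'E'
from workcell import arm,cams
import cv2,numpy as np
for n in("scene","top"):
    p,d=cams.read_camera(n);cv2.imwrite(f"pics/{n}0.png",p);np.save(f"{n}0.npy",d);print(n,cams.camera_info(n))
print(arm.state())
E
```

```text
pics
scene {'fx': 455.96967065887316, 'fy': 455.96967065887316, 'cx': 323.7022030827479, 'cy': 240.03799901425472, 'position': array([0.30941842, 0.73381241, 0.64868441]), 'orientation': array([ 0.08865737, -0.22829547,  0.89158073, -0.38092631])}
top {'fx': 583.0141964697945, 'fy': 583.0141964697945, 'cx': 309.4346386054813, 'cy': 242.34854590846453, 'position': array([0.40202478, 0.20357775, 1.08458028]), 'orientation': array([-0.04837653,  0.70938914, -0.70020372,  0.06435453])}
{'time': 0.1, 'joint_positions': array([-8.72413701e-01,  3.85469626e-01,  6.77421329e-03, -4.34405462e-04,
       -1.19398165e+00, -2.58602751e-01]), 'joint_vel': array([-0.00083196, -0.00220301,  0.00347738, -0.00072745, -0.00198787,
       -0.00066267]), 'tau': array([ 4.11456597e-05, -3.93318701e+01,  1.88929904e+01,  4.19794992e+00,
       -2.54256694e-03,  3.77570956e-06]), 'tcp_pos': array([ 0.26588901, -0.56505607,  0.2303417 ]), 'tool_rot': array([-2.53770313e-04, -2.18043927e-01,  9.75938482e-01,  9.27714048e-04]), 'contact_force': array([-0.31975593, -0.44108488,  0.33719917]), 'wrist_torque': array([-0.01356933, -0.04548268, -0.0675176 ]), 'finger_force': 0.0, 'finger_gap': 0.9998950298353313}
```

View pics/scene0.png

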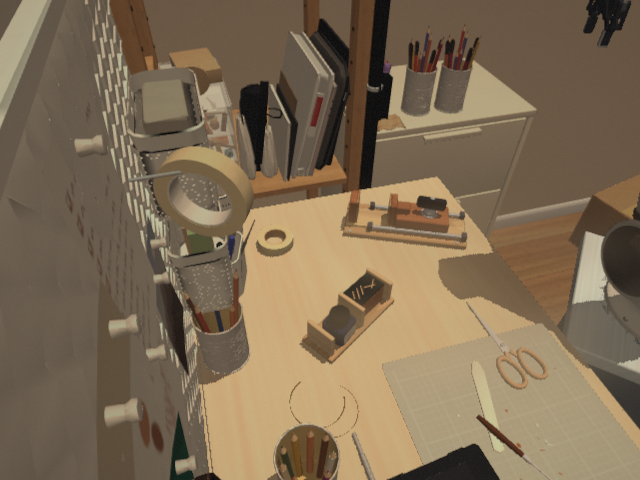

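View pics/top0.png

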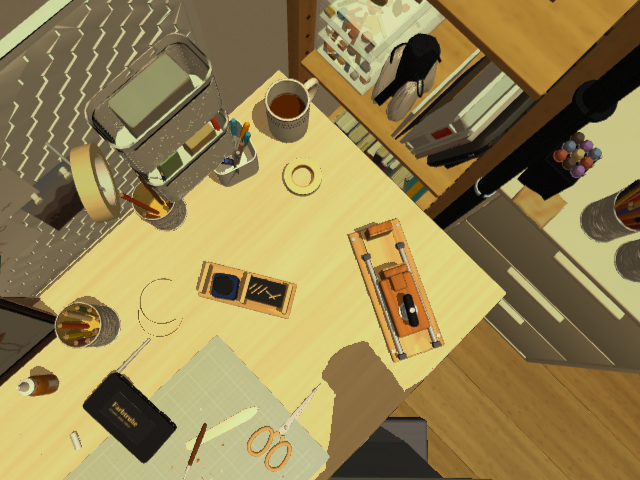

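The top view shows the stand at about (246,290), with the block in its right bay (268,291) and the bottle in the left bay (225,286). The clamp is at about (395,290), with the fixed jaw at (378,230) and the knob at (407,310). The tape is at (302,176). Next: enlarged crops.

```bash
cat > h.py <<'E'
import numpy as np,cv2
from scipy.spatial.transform import Rotation as R
from workcell import arm,cams
def cam(n):
    i=cams.camera_info(n);q=i["orientation"];return i,R.from_quat([q[1],q[2],q[3],q[0]]).as_matrix()
def ray(n,u,v):
    i,M=cam(n);return i["position"],M@np.array([(u-i["cx"])/i["fx"],(v-i["cy"])/i["fy"],1])
def at_z(n,u,v,z):
    p,r=ray(n,u,v);return p+r*(z-p[2])/r[2]
def tri(a,b):  # a: top pixel, b: scene pixel
    p,r=ray("top",*a);q,s=ray("scene",*b)
    t=np.linalg.lstsq(np.c_[r,-s],q-p,rcond=None)[0];A=p+t[0]*r;B=q+t[1]*s
    return (A+B)/2,np.linalg.norm(A-B)
def cloud(n,d):
    i,M=cam(n);v,u=np.mgrid[:480,:640]
    return np.stack([(u-i["cx"])/i["fx"]*d,(v-i["cy"])/i["fy"]*d,d],-1)@M.T+i["position"]
def proj(n,P):
    i,M=cam(n);c=M.T@(np.array(P)-i["position"]);return c[0]/c[2]*i["fx"]+i["cx"],c[1]/c[2]*i["fy"]+i["cy"]
E
python3 - <<'E'
from h import *
p=cv2.imread("pics/top0.png");cv2.imwrite("pics/tc.png",cv2.resize(p[210:370,190:450],None,fx=3,fy=3,interpolation=cv2.INTER_CUBIC))
p=cv2.imread("pics/scene0.png");cv2.imwrite("pics/sc.png",cv2.resize(p[180:365,290:480],None,fx=3.2,fy=3.2,interpolation=cv2.INTER_CUBIC))
C=cloud("top",np.load("top0.npy"));S=cloud("scene",np.load("scene0.npy"))
for u,v in[(268,291),(225,286),(380,229),(407,310),(302,160),(250,350)]:print("top",u,v,C[v,u].round(4))
for u,v in[(365,292),(338,322),(354,200),(430,203),(330,300)]:print("scene",u,v,S[v,u].round(4))
E
```

```text
top 268 291 [0.4798 0.2531 0.0569]
top 225 286 [0.4871 0.328  0.064 ]
top 380 229 [0.5915 0.0564 0.0694]
top 407 310 [0.4486 0.0122 0.0784]
top 302 160 [0.7304 0.1963 0.0227]
top 250 350 [0.3762 0.2861 0.0031]
scene 365 292 [0.4735 0.2632 0.0538]
scene 338 322 [0.4831 0.345  0.0613]
scene 354 200 [0.5891 0.0668 0.068 ]
scene 430 203 [0.4493 0.0104 0.0762]
scene 330 300 [ 5.360e-01  2.681e-01 -4.000e-04]
```

View pics/tc.png

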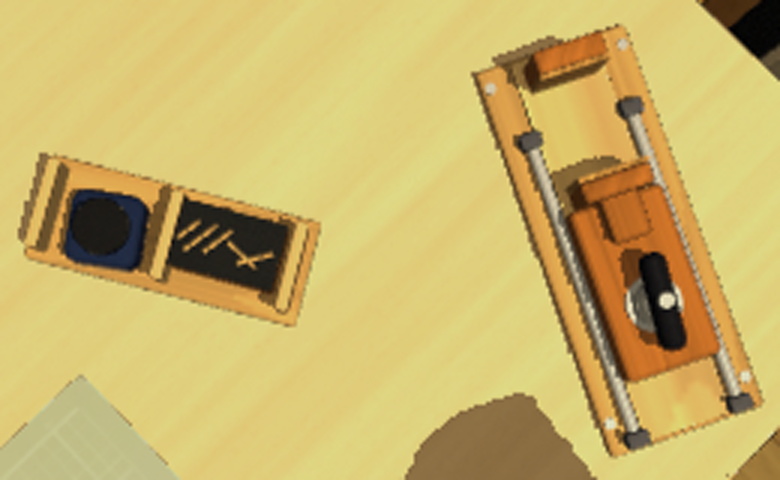

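View pics/sc.png

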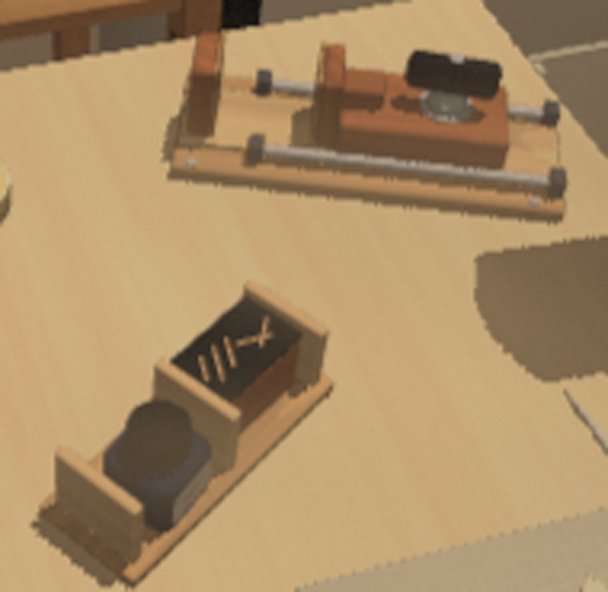

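The crops show the block's lino top, with corners near (190,194), (292,224), (275,292) and (170,265) in the top crop. The clamp base corners are at (475,73), (622,27), (760,403) and (612,457), and the wing runs from (652,256) to (677,346). In the scene crop, the wing's top runs from (410,55) to (498,72).

```bash
python3 - <<'E'
from h import *
T=lambda u,v:(190+(u+.5)/3-.5,210+(v+.5)/3-.5)
S=lambda u,v:(290+(u+.5)/3.2-.5,180+(v+.5)/3.2-.5)
deg=lambda a:np.degrees(np.arctan2(a[1],a[0])).round(2)
# heights by two views: block far-right corner etc.
for nm,a,b in[("block corner by mid divider/back",(190,194),(172,361)),("lino cross",(246,259),(262,330)),("outer divider top end back",(304,226),(247,285)),("outer div top end front",(283,308),(327,328)),
  ("wing hub/white",(667,300),(457,58)),("fixed jaw top left-front corner",(537,76),(188,43)),("wing end rear",(676,345),(499,75)),("wing end fwd",(652,256),(410,58)),
  ("base corner fixed left",(475,73),(170,160)),("base corner rear left",(612,457),(563,205))]:
    p,e=tri(T(*a),S(*b));print(nm,p.round(4),"gap",round(e,4))
# clamp base
c=[at_z("top",*T(*q),.015)[:2] for q in[(475,73),(622,27),(760,403),(612,457)]]
print("clamp corners",np.round(c,4),"centre",np.mean(c,0).round(4),"L",np.linalg.norm(c[0]-c[3]),np.linalg.norm(c[1]-c[2]),"W",np.linalg.norm(c[0]-c[1]),np.linalg.norm(c[2]-c[3]),deg(c[0]-c[3]),deg(c[1]-c[2]),deg(c[0]-c[1])-90,deg(c[3]-c[2])-90)
# lino blob
p=cv2.imread("pics/top0.png");m=np.zeros((480,640),np.uint8);m[265:320,243:295]=(p[265:320,243:295].max(2)<60)*255
m=cv2.morphologyEx(m,cv2.MORPH_CLOSE,np.ones((7,7)))
ct=max(cv2.findContours(m,0,2)[0],key=cv2.contourArea)
w=np.array([at_z("top",*q[0],.053)[:2] for q in ct],np.float32);r=cv2.minAreaRect(w*1000);print("lino rect mm",r)
# wing blob by depth
C=cloud("top",np.load("top0.npy"));k=(C[...,2]>.074)&(p.max(2)<70);k[:, :395]=0;k[:,425:]=0;k[:285]=0;k[335:]=0
w=np.array([at_z("top",u,v,.083)[:2] for v,u in np.argwhere(k)],np.float32);print("wing",cv2.minAreaRect(w*1000),len(w))
# stand base corners z=.008
c=[at_z("top",*T(*q),.008)[:2] for q in[(45,153),(321,222),(295,325),(25,257)]];print("stand",np.round(c,4),np.mean(c,0),deg(c[0]-c[1]),deg(c[3]-c[2]))
E
```

```text
block corner by mid divider/back [0.5076 0.2802 0.0511] gap 0.0039
lino cross [0.4703 0.2462 0.0621] gap 0.0009
outer divider top end back [0.492  0.2131 0.0537] gap 0.0016
outer div top end front [0.4421 0.2242 0.0575] gap 0.0016
wing hub/white [0.4484 0.005  0.0862] gap 0.001
fixed jaw top left-front corner [0.5851 0.0827 0.0953] gap 0.0192
wing end rear [ 0.4226 -0.0013  0.0787] gap 0.0022
wing end fwd [0.4746 0.0123 0.0808] gap 0.0007
base corner fixed left [0.5906 0.109  0.0196] gap 0.0005
base corner rear left [0.3588 0.0267 0.0201] gap 0.0015
clamp corners [[ 0.5912  0.1085]
 [ 0.6219  0.0163]
 [ 0.3909 -0.0646]
 [ 0.3579  0.0258]] centre [0.4905 0.0215] L 0.24758153780576392 0.24476804457977452 W 0.09710910418495107 0.09620697501890267 19.52 19.31 18.39 20.060000000000002
lino rect mm ((479.620849609375, 257.6426696777344), (64.81484985351562, 39.609519958496094), 75.67939758300781)
wing ((448.6845703125, 6.65470027923584), (55.53263854980469, 14.01252555847168), 14.09483528137207) 227
stand [[0.5382 0.374 ]
 [0.4978 0.2029]
 [0.4346 0.2178]
 [0.4739 0.3836]] [0.48614459 0.29458251] 76.7 76.66
```

```bash
python3 - <<'E'
from h import *
T=lambda u,v:(190+(u+.5)/3-.5,210+(v+.5)/3-.5)
S=lambda u,v:(290+(u+.5)/3.2-.5,180+(v+.5)/3.2-.5)
a=np.radians(19.4);c=np.array([.4905,.0215]);M=np.array([[np.cos(a),np.sin(a)],[-np.sin(a),np.cos(a)]])
for nm,p,q in[("bracket left",(530,142),(256,148)),("bracket right",(630,105),(265,80)),("rear left",(637,440),(557,180)),("rear right",(740,403),(551,110)),("loose jaw top left front",(577,189),None),("loose jaw top right front",(649,163),None)]:
    if q: P,e=tri(T(*p),S(*q))
    else: P,e=at_z("top",*T(*p),.069),0
    print(nm,P.round(4),round(e,4),"clamp frame",(M@(P[:2]-c)).round(4))
C=cloud("top",np.load("top0.npy"))
L=np.concatenate([(C[...,:2]-c)@M.T,C[...,2:]],-1)
for x in(.05,.055,.06,.065,.07,.075,.08,.09,.105):
  print(x,[ (y,(np.round(np.max(L[...,2][(abs(L[...,0]-x)<.003)&(abs(L[...,1]-y)<.004)],initial=-1),3))) for y in(-.045,-.037,-.03,0,.03,.037,.045)])
E
```

```text
bracket left [0.5469 0.0752 0.0229] 0.0009 clamp frame [0.071 0.032]
bracket right [0.5693 0.0136 0.0261] 0.0029 clamp frame [ 0.0717 -0.0336]
rear left [0.3685 0.0124 0.0253] 0.0002 clamp frame [-0.1181  0.0319]
rear right [ 0.3908 -0.0495  0.0273] 0.0002 clamp frame [-0.1176 -0.0339]
loose jaw top left front [0.5137 0.0535 0.069 ] 0 clamp frame [0.0325 0.0225]
loose jaw top right front [0.5296 0.0109 0.069 ] 0 clamp frame [ 0.0334 -0.023 ]
0.05 [(-0.045, np.float64(0.015)), (-0.037, np.float64(0.025)), (-0.03, np.float64(0.026)), (0, np.float64(0.019)), (0.03, np.float64(0.026)), (0.037, np.float64(0.026)), (0.045, np.float64(0.015))]
0.055 [(-0.045, np.float64(0.013)), (-0.037, np.float64(0.027)), (-0.03, np.float64(0.027)), (0, np.float64(0.019)), (0.03, np.float64(0.026)), (0.037, np.float64(0.028)), (0.045, np.float64(0.014))]
0.06 [(-0.045, np.float64(0.014)), (-0.037, np.float64(0.027)), (-0.03, np.float64(0.027)), (0, np.float64(0.019)), (0.03, np.float64(0.026)), (0.037, np.float64(0.025)), (0.045, np.float64(0.017))]
0.065 [(-0.045, np.float64(0.017)), (-0.037, np.float64(
[... 434 characters left out ...]
 np.float64(0.021)), (0.03, np.float64(0.032)), (0.037, np.float64(0.028)), (0.045, np.float64(0.012))]
0.08 [(-0.045, np.float64(0.016)), (-0.037, np.float64(0.014)), (-0.03, np.float64(0.019)), (0, np.float64(0.02)), (0.03, np.float64(0.021)), (0.037, np.float64(0.015)), (0.045, np.float64(0.014))]
0.09 [(-0.045, np.float64(0.015)), (-0.037, np.float64(0.015)), (-0.03, np.float64(0.016)), (0, np.float64(0.019)), (0.03, np.float64(0.018)), (0.037, np.float64(0.016)), (0.045, np.float64(0.014))]
0.105 [(-0.045, np.float64(0.014)), (-0.037, np.float64(0.015)), (-0.03, np.float64(0.013)), (0, np.float64(0.071)), (0.03, np.float64(0.015)), (0.037, np.float64(0.014)), (0.045, np.float64(0.015))]
```

Request:
move_arm(targets=[{"offset":[0.25,0.967,0],"dr":[0,0,1],"fingers":1},{"offset":[0.25,0.967,0],"dr":[0,0,1],"fingers":1},{"offset":[0.25,0.967,0],"dr":[0,0,1],"fingers":1},{"offset":[0.25,0.967,0],"dr":[0,0,1],"fingers":1},{"offset":[0.25,0.967,0],"dr":[0,0,1],"fingers":1}])

```text
time: 0.72
tcp_pos: [0.341, -0.2732, 0.2311]
tool_rot: [0.0, -0.464, 0.886, 0.0]
contact_force: [1.3, 0.5, 1.1]
finger_gap: 1.001
finger_force: 0.0
```

Request:
move_arm(targets=[{"offset":[0.233,0.933,0],"dr":[0,0,0.7],"fingers":1},{"offset":[0.233,0.933,0],"dr":[0,0,0.7],"fingers":1},{"offset":[0.233,0.933,0],"dr":[0,0,0.7],"fingers":1},{"offset":[0.233,0.933,0],"dr":[0,0,0.7],"fingers":1},{"offset":[0.233,0.933,0],"dr":[0,0,0.7],"fingers":1}])

```text
time: 1.35
tcp_pos: [0.411, 0.007, 0.2313]
tool_rot: [0.0, -0.618, 0.786, 0.0]
contact_force: [0.9, -1.1, -0.2]
finger_gap: 0.999
finger_force: 0.0
```

Request:
move_arm(targets=[{"offset":[0.223,0.842,-0.167],"dr":[0,0,0],"fingers":1},{"offset":[0.223,0.842,-0.167],"dr":[0,0,0],"fingers":1},{"offset":[0.223,0.842,-0.167],"dr":[0,0,0],"fingers":1},{"offset":[0.223,0.842,-0.167],"dr":[0,0,0],"fingers":1},{"offset":[0.223,0.842,-0.167],"dr":[0,0,0],"fingers":1}])

```text
time: 1.98
tcp_pos: [0.4779, 0.2598, 0.1794]
tool_rot: [-0.001, -0.618, 0.786, -0.0]
contact_force: [-1.1, 0.5, -0.4]
finger_gap: 0.999
finger_force: 0.0
```

Request:
move_arm(targets=[{"offset":[0,-0.007,-0.15],"dr":[0,0,0],"fingers":1},{"offset":[0,-0.007,-0.3],"dr":[0,0,0],"fingers":1},{"offset":[0,-0.007,-0.45],"dr":[0,0,0],"fingers":1},{"offset":[0,-0.007,-0.55],"dr":[0,0,0],"fingers":1},{"offset":[0,-0.007,-0.55],"dr":[0,0,0],"fingers":1}])

```text
time: 2.6
tcp_pos: [0.4764, 0.253, 0.0142]
tool_rot: [-0.003, -0.617, 0.787, -0.0]
contact_force: [0.5, -0.3, -0.2]
finger_gap: 0.997
finger_force: 0.0
```

Request:
move_arm(targets=[{"offset":[0,0,0],"dr":[0,0,0],"fingers":0},{"offset":[0,0,0],"dr":[0,0,0],"fingers":0},{"offset":[0,0,0],"dr":[0,0,0],"fingers":0},{"offset":[0,0,0],"dr":[0,0,0],"fingers":0},{"offset":[0,0,0],"dr":[0,0,0],"fingers":0}])

```text
time: 3.22
tcp_pos: [0.4788, 0.2558, 0.0179]
tool_rot: [0.002, -0.617, 0.787, -0.0]
contact_force: [-0.4, -1.2, 7.2]
finger_gap: 0.461
finger_force: 61.6
```

Request:
move_arm(targets=[{"offset":[0,0,0.1],"dr":[0,0,0],"fingers":0},{"offset":[0,0,0.2],"dr":[0,0,0],"fingers":0},{"offset":[0,0,0.3],"dr":[0,0,0],"fingers":0},{"offset":[0,0,0.3],"dr":[0,0,0],"fingers":0}])

```text
time: 3.72
tcp_pos: [0.4788, 0.256, 0.1084]
tool_rot: [0.003, -0.617, 0.787, 0.0]
contact_force: [-1.0, -0.5, -2.6]
finger_gap: 0.46
finger_force: 61.0
```

Request:
move_arm(targets=[{"offset":[-0.196,-0.387,0],"dr":[0,0,1],"fingers":0},{"offset":[-0.196,-0.387,0],"dr":[0,0,1],"fingers":0},{"offset":[-0.196,-0.387,0],"dr":[0,0,1],"fingers":0},{"offset":[-0.196,-0.387,0],"dr":[0,0,1],"fingers":0}])

```text
time: 4.22
tcp_pos: [0.4182, 0.1379, 0.1054]
tool_rot: [0.001, 0.799, -0.602, -0.0]
contact_force: [0.4, 0.0, -2.0]
finger_gap: 0.457
finger_force: 61.1
```

Request:
move_arm(targets=[{"offset":[0,0,-0.1],"dr":[0,0,0.1],"fingers":0},{"offset":[0,0,-0.2],"dr":[0,0,0.1],"fingers":0},{"offset":[0,0,-0.29],"dr":[0,0,0.1],"fingers":0},{"offset":[0,0,-0.29],"dr":[0,0,0.1],"fingers":0}])

```text
time: 4.72
tcp_pos: [0.418, 0.1385, 0.0171]
tool_rot: [0.003, 0.815, -0.58, -0.001]
contact_force: [-0.2, 0.3, -1.9]
finger_gap: 0.46
finger_force: 61.0
```

Request:
move_arm(targets=[{"offset":[0,0,-0.02],"dr":[0,0,0],"fingers":0},{"offset":[0,0,-0.02],"dr":[0,0,0],"fingers":0}])

```text
time: 4.97
tcp_pos: [0.4195, 0.1394, 0.0136]
tool_rot: [-0.0, 0.815, -0.579, 0.0]
contact_force: [0.6, -0.0, -1.7]
finger_gap: 0.456
finger_force: 61.0
```

Request:
move_arm(targets=[{"offset":[0,0,-0.007],"dr":[0,0,0],"fingers":0},{"offset":[0,0,-0.01],"dr":[0,0,0],"fingers":0},{"offset":[0,0,-0.01],"dr":[0,0,0],"fingers":0}])

```text
time: 5.35
tcp_pos: [0.4192, 0.1389, 0.0104]
tool_rot: [-0.0, 0.815, -0.579, 0.0]
contact_force: [-0.2, 0.9, -2.0]
finger_gap: 0.458
finger_force: 61.0
```

Request:
move_arm(targets=[{"offset":[0,0,-0.005],"dr":[0,0,0],"fingers":0},{"offset":[0,0,-0.01],"dr":[0,0,0],"fingers":0},{"offset":[0,0,-0.01],"dr":[0,0,0],"fingers":0}])

```text
time: 5.72
tcp_pos: [0.4193, 0.1389, 0.0098]
tool_rot: [-0.0, 0.815, -0.579, 0.0]
contact_force: [-6.5, -1.3, 25.7]
finger_gap: 0.462
finger_force: 64.5
```

Request:
move_arm(targets=[{"offset":[0,0,0.008],"dr":[0,0,0],"fingers":1},{"offset":[0,0,0.008],"dr":[0,0,0],"fingers":1},{"offset":[0,0,0.008],"dr":[0,0,0],"fingers":1},{"offset":[0,0,0.15],"dr":[0,0,0],"fingers":1},{"offset":[0,0,0.33],"dr":[0,0,0],"fingers":1}])

```text
time: 6.35
tcp_pos: [0.4183, 0.1382, 0.106]
tool_rot: [0.002, 0.815, -0.579, -0.001]
contact_force: [1.0, 1.3, 0.2]
finger_gap: 1.001
finger_force: 0.0
```

Request:
move_arm(targets=[{"offset":[0,0,0.05],"dr":[0,0,-1],"fingers":1},{"offset":[0,0,0.05],"dr":[0,0,-1],"fingers":1},{"offset":[0,0,0.05],"dr":[0,0,-1],"fingers":1}])

```text
time: 6.72
tcp_pos: [0.419, 0.1389, 0.1212]
tool_rot: [0.0, -0.635, 0.772, 0.0]
contact_force: [-0.2, 0.6, -0.2]
finger_gap: 1.002
finger_force: 0.0
```

Request:
move_arm(targets=[{"offset":[0,0,0],"dr":[0,0,-1],"fingers":1},{"offset":[0,0,0],"dr":[0,0,-1],"fingers":1},{"offset":[0,0,0],"dr":[0,0,-1],"fingers":1}])

```text
time: 7.1
tcp_pos: [0.4189, 0.1388, 0.1207]
tool_rot: [-0.001, -0.414, 0.91, -0.0]
contact_force: [0.2, -0.6, -0.2]
finger_gap: 1.001
finger_force: 0.0
```

Request:
move_arm(targets=[{"offset":[0,0,0],"dr":[0,0,-1],"fingers":1},{"offset":[0,0,0],"dr":[0,0,-1],"fingers":1},{"offset":[0,0,0],"dr":[0,0,-1],"fingers":1}])

```text
time: 7.48
tcp_pos: [0.4189, 0.1388, 0.1208]
tool_rot: [-0.0, -0.164, 0.986, -0.0]
contact_force: [-0.3, 0.4, -0.9]
finger_gap: 1.0
finger_force: 0.0
```

```bash
python3 - <<'E'
from h import *
for n in("scene","top"):
    p,d=cams.read_camera(n);cv2.imwrite(f"pics/{n}1.png",p);np.save(f"{n}1.npy",d)
s=arm.state();print(s["tcp_pos"],s["tool_rot"],s["joint_positions"],proj("top",[.419,.139,.045]),proj("scene",[.419,.139,.045]))
a=cv2.imread("pics/top1.png")[210:370,230:450];b=cv2.imread("pics/scene1.png")[150:310,320:480]
cv2.imwrite("pics/c1.png",cv2.resize(np.hstack([a,b]),None,fx=2.1,fy=2.1,interpolation=cv2.INTER_CUBIC))
E
```

```text
[0.41894899 0.13878056 0.12080933] [-4.11575372e-04 -1.66811699e-01  9.85988667e-01 -1.89698810e-04] [ 6.90322942e-01  1.98006321e-01 -5.79650875e-01 -1.15286164e-04
 -7.94041774e-01 -1.92584804e+00] (np.float64(332.21587535187325), np.float64(326.8055254854441)) (np.float64(419.94705047941335), np.float64(260.28578920685544))
```

View pics/c1.png

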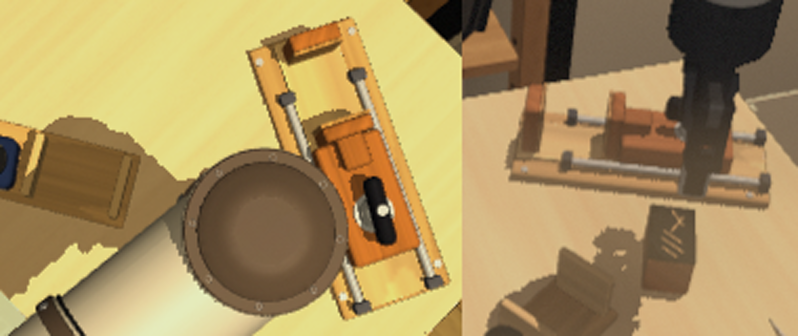

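The block stands upright on the table at scene pixel (420,261), matching its predicted (420,260). I can take it by the ends.

Request:
move_arm(targets=[{"offset":[0,0,-0.12],"dr":[0,0,0],"fingers":1},{"offset":[0,0,-0.24],"dr":[0,0,0],"fingers":1},{"offset":[0,0,-0.36],"dr":[0,0,0],"fingers":1},{"offset":[0,0,-0.36],"dr":[0,0,0],"fingers":1},{"offset":[0,0,-0.36],"dr":[0,0,0],"fingers":1}])

```text
time: 8.2
tcp_pos: [0.4198, 0.1394, 0.014]
tool_rot: [0.001, -0.168, 0.986, 0.0]
contact_force: [-0.6, -0.0, 0.3]
finger_gap: 0.999
finger_force: 0.0
```

Request:
move_arm(targets=[{"offset":[0,0,0],"dr":[0,0,0],"fingers":0},{"offset":[0,0,0],"dr":[0,0,0],"fingers":0},{"offset":[0,0,0],"dr":[0,0,0],"fingers":0},{"offset":[0,0,0],"dr":[0,0,0],"fingers":0}])

```text
time: 8.7
tcp_pos: [0.42, 0.1396, 0.0149]
tool_rot: [0.002, -0.167, 0.986, 0.001]
contact_force: [-0.7, 0.2, 5.5]
finger_gap: 0.737
finger_force: 66.3
```

Request:
move_arm(targets=[{"offset":[0,0,0.15],"dr":[0,0,0],"fingers":0},{"offset":[0,0,0.3],"dr":[0,0,0],"fingers":0},{"offset":[0,0,0.37],"dr":[0,0,0],"fingers":0},{"offset":[0,0,0.37],"dr":[0,0,0],"fingers":0}])

```text
time: 9.2
tcp_pos: [0.4198, 0.1396, 0.1262]
tool_rot: [0.002, -0.167, 0.986, 0.002]
contact_force: [0.2, -0.3, -3.2]
finger_gap: 0.74
finger_force: 67.7
```

Request:
move_arm(targets=[{"offset":[0.2,-0.13,0],"dr":[0,0,0],"fingers":0},{"offset":[0.4,-0.26,0],"dr":[0,0,0],"fingers":0},{"offset":[0.467,-0.311,0],"dr":[0,0,0],"fingers":0},{"offset":[0.467,-0.311,0],"dr":[0,0,0],"fingers":0},{"offset":[0.467,-0.311,0],"dr":[0,0,0],"fingers":0}])

```text
time: 9.82
tcp_pos: [0.5577, 0.0452, 0.1225]
tool_rot: [-0.002, -0.166, 0.986, -0.0]
contact_force: [-0.6, 0.2, -2.0]
finger_gap: 0.737
finger_force: 67.6
```

```bash
python3 - <<'E'
from h import *
p,d=cams.read_camera("scene");cv2.imwrite("pics/scene2.png",p)
s=arm.state();print(s["tcp_pos"],s["tool_rot"],s["joint_positions"])
cv2.imwrite("pics/c2.png",cv2.resize(p[130:260,320:490],None,fx=4,fy=4,interpolation=cv2.INTER_CUBIC))
E
```

```text
[0.55767102 0.04567186 0.12301924] [-1.44741384e-03 -1.66856466e-01  9.85980134e-01 -2.27244133e-05] [ 3.71039975e-01  3.78583849e-01 -2.99800745e-01 -6.92289797e-04
 -8.95256184e-01 -1.60612113e+00]
```

View pics/c2.png

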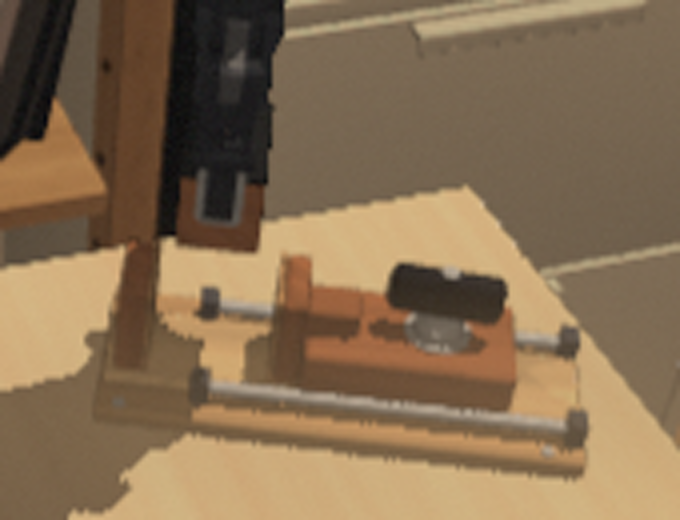

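The held block sits above the gap: its bottom edge spans 178–258 in the crop, with the fixed jaw face at about 158 and the loose jaw at about 278. I'll lower it.

Request:
move_arm(targets=[{"offset":[0,0,-0.1],"dr":[0,0,0],"fingers":0},{"offset":[0,0,-0.18],"dr":[0,0,0],"fingers":0},{"offset":[0,0,-0.24],"dr":[0,0,0],"fingers":0},{"offset":[0,0,-0.285],"dr":[0,0,0],"fingers":0},{"offset":[0,0,-0.285],"dr":[0,0,0],"fingers":0}])

```text
time: 10.5
tcp_pos: [0.5581, 0.0459, 0.0379]
tool_rot: [-0.001, -0.167, 0.986, -0.0]
contact_force: [-0.1, -0.1, -2.1]
finger_gap: 0.74
finger_force: 67.6
```

Request:
move_arm(targets=[{"offset":[0,0,-0.005],"dr":[0,0,0],"fingers":0},{"offset":[0,0,-0.012],"dr":[0,0,0],"fingers":0},{"offset":[0,0,-0.012],"dr":[0,0,0],"fingers":0}])

```text
time: 10.88
tcp_pos: [0.5593, 0.0456, 0.0354]
tool_rot: [0.0, -0.167, 0.986, 0.0]
contact_force: [-0.1, -1.0, -2.7]
finger_gap: 0.736
finger_force: 67.6
```

Request:
move_arm(targets=[{"offset":[0,0,-0.006],"dr":[0,0,0],"fingers":0},{"offset":[0,0,-0.012],"dr":[0,0,0],"fingers":0},{"offset":[0,0,-0.012],"dr":[0,0,0],"fingers":0}])

```text
time: 11.25
tcp_pos: [0.5591, 0.0455, 0.0313]
tool_rot: [-0.0, -0.167, 0.986, -0.0]
contact_force: [-1.2, 0.4, -1.8]
finger_gap: 0.738
finger_force: 67.6
```

Request:
move_arm(targets=[{"offset":[0,0,-0.005],"dr":[0,0,0],"fingers":0},{"offset":[0,0,-0.005],"dr":[0,0,0],"fingers":0}])

```text
time: 11.5
tcp_pos: [0.5593, 0.0457, 0.03]
tool_rot: [0.0, -0.167, 0.986, 0.0]
contact_force: [0.2, -0.2, -0.9]
finger_gap: 0.738
finger_force: 67.8
```

Request:
move_arm(targets=[{"offset":[0,0,-0.003],"dr":[0,0,0],"fingers":0},{"offset":[0,0,-0.003],"dr":[0,0,0],"fingers":0}])

```text
time: 11.75
tcp_pos: [0.5593, 0.0456, 0.03]
tool_rot: [0.0, -0.167, 0.986, -0.0]
contact_force: [-2.6, 0.5, 4.8]
finger_gap: 0.735
finger_force: 68.5
```

Request:
move_arm(targets=[{"offset":[0,0,0.003],"dr":[0,0,0],"fingers":1},{"offset":[0,0,0.003],"dr":[0,0,0],"fingers":1},{"offset":[0,0,0.003],"dr":[0,0,0],"fingers":1},{"offset":[0,0,0.15],"dr":[0,0,0],"fingers":1},{"offset":[0,0,0.34],"dr":[0,0,0],"fingers":1}])

```text
time: 12.38
tcp_pos: [0.5582, 0.0453, 0.1307]
tool_rot: [-0.002, -0.167, 0.986, -0.0]
contact_force: [1.1, 0.3, -0.7]
finger_gap: 1.001
finger_force: 0.0
```

Request:
move_arm(targets=[{"offset":[-0.369,-0.13,0.05],"dr":[0,0,1],"fingers":1},{"offset":[-0.369,-0.13,0.05],"dr":[0,0,1],"fingers":1},{"offset":[-0.369,-0.13,0.05],"dr":[0,0,1],"fingers":1}])

```text
time: 12.75
tcp_pos: [0.4447, 0.0052, 0.1466]
tool_rot: [-0.0, -0.418, 0.908, 0.0]
contact_force: [1.5, -0.1, 1.0]
finger_gap: 1.005
finger_force: 0.0
```

Request:
move_arm(targets=[{"offset":[0,0,0],"dr":[0,0,1],"fingers":1},{"offset":[0,0,0],"dr":[0,0,1],"fingers":1},{"offset":[0,0,0],"dr":[0,0,1],"fingers":1}])

```text
time: 13.12
tcp_pos: [0.4484, 0.0066, 0.1461]
tool_rot: [0.0, -0.639, 0.769, -0.0]
contact_force: [0.8, 0.3, 0.1]
finger_gap: 0.998
finger_force: 0.0
```

Request:
move_arm(targets=[{"offset":[0,0,0],"dr":[0,0,1],"fingers":1},{"offset":[0,0,0],"dr":[0,0,1],"fingers":1},{"offset":[0,0,0],"dr":[0,0,1],"fingers":1}])

```text
time: 13.5
tcp_pos: [0.4485, 0.0066, 0.146]
tool_rot: [-0.0, 0.817, -0.577, -0.0]
contact_force: [-0.2, -0.3, 0.0]
finger_gap: 0.996
finger_force: 0.0
```

Request:
move_arm(targets=[{"offset":[0,0,0],"dr":[0,0,1],"fingers":1},{"offset":[0,0,0],"dr":[0,0,1],"fingers":1},{"offset":[0,0,0],"dr":[0,0,1],"fingers":1}])

```text
time: 13.88
tcp_pos: [0.4485, 0.0066, 0.146]
tool_rot: [-0.0, 0.938, -0.346, -0.0]
contact_force: [0.2, 0.2, 0.1]
finger_gap: 1.003
finger_force: 0.0
```

Request:
move_arm(targets=[{"offset":[0,0,0],"dr":[0,0,1],"fingers":1},{"offset":[0,0,0],"dr":[0,0,1],"fingers":1},{"offset":[0,0,0],"dr":[0,0,1],"fingers":1}])

```text
time: 14.25
tcp_pos: [0.4485, 0.0066, 0.146]
tool_rot: [-0.0, 0.996, -0.092, -0.0]
contact_force: [-0.4, 0.8, 0.1]
finger_gap: 0.998
finger_force: 0.0
```

Request:
move_arm(targets=[{"offset":[0,0,0],"dr":[0,0,0.84],"fingers":1},{"offset":[0,0,0],"dr":[0,0,0.84],"fingers":1},{"offset":[0,0,0],"dr":[0,0,0.84],"fingers":1},{"offset":[0,0,0],"dr":[0,0,0.84],"fingers":0.6},{"offset":[0,0,0],"dr":[0,0,0.84],"fingers":0.6}])

```text
time: 14.88
tcp_pos: [0.4485, 0.0066, 0.1461]
tool_rot: [-0.0, 0.992, 0.125, 0.0]
contact_force: [0.7, 0.2, 0.4]
finger_gap: 0.61
finger_force: 0.0
```

```bash
python3 - <<'E'
from h import *
p,d=cams.read_camera("scene");cv2.imwrite("pics/scene3.png",p)
s=arm.state();print(s["tcp_pos"],s["tool_rot"],s["joint_positions"],s["finger_gap"])
cv2.imwrite("pics/c3.png",cv2.resize(p[130:260,320:490],None,fx=4,fy=4,interpolation=cv2.INTER_CUBIC))
E
```

```text
[0.44848539 0.00659336 0.1460746 ] [-6.17466590e-06  9.92167948e-01  1.24911018e-01 -1.36837446e-05] [ 3.78961884e-01  1.73910291e-01 -5.30655841e-01 -2.47057196e-05
 -8.66253587e-01  1.44232674e+00] 0.596131223731168
```

View pics/c3.png

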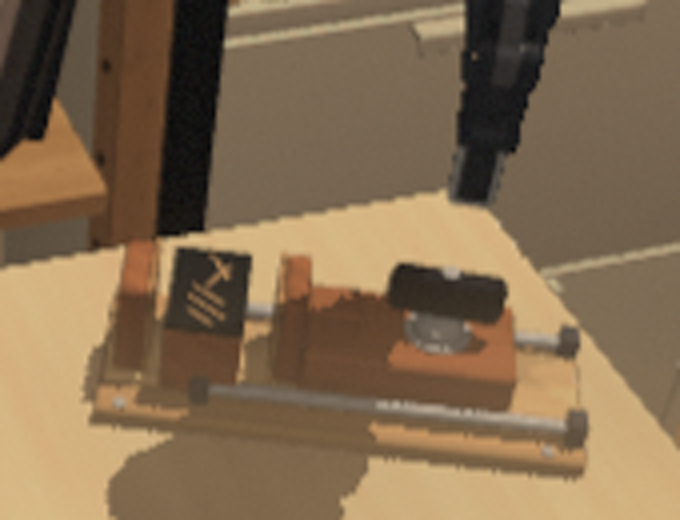

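The block stands flat between the jaws, lino up, in the crop region (165–250, 250–385). The fingers are above the wing at (450,280). I'll grip the wing.

Request:
move_arm(targets=[{"offset":[0,0,-0.1],"dr":[0,0,0],"fingers":0.6},{"offset":[0,0,-0.2],"dr":[0,0,0],"fingers":0.6},{"offset":[0,0,-0.285],"dr":[0,0,0],"fingers":0.6},{"offset":[0,0,-0.285],"dr":[0,0,0],"fingers":0.6}])

```text
time: 15.42
tcp_pos: [0.4473, 0.0061, 0.0592]
tool_rot: [0.001, 0.992, 0.125, -0.002]
contact_force: [0.3, 0.0, -0.2]
finger_gap: 0.605
finger_force: 0.0
```

Request:
move_arm(targets=[{"offset":[0,0,0],"dr":[0,0,0],"fingers":0},{"offset":[0,0,0],"dr":[0,0,0],"fingers":0},{"offset":[0,0,0],"dr":[0,0,0],"fingers":0},{"offset":[0,0,0],"dr":[0,0,0],"fingers":0}])

```text
time: 15.92
tcp_pos: [0.45, 0.0046, 0.0623]
tool_rot: [0.001, 0.992, 0.126, 0.001]
contact_force: [5.3, -16.1, 0.8]
finger_gap: 0.148
finger_force: 61.4
```

Request:
move_arm(targets=[{"offset":[0,-0.007,0],"dr":[0,0,0],"fingers":0},{"offset":[0.02,0,0],"dr":[0,0,0],"fingers":0},{"offset":[0.04,0.007,0],"dr":[0,0,0],"fingers":0},{"offset":[0.06,0.014,0],"dr":[0,0,0],"fingers":0},{"offset":[0.06,0.014,0],"dr":[0,0,0],"fingers":0}])

```text
time: 16.55
tcp_pos: [0.4679, 0.0106, 0.0622]
tool_rot: [0.0, 0.992, 0.126, 0.001]
contact_force: [1.4, -4.8, 5.2]
finger_gap: 0.15
finger_force: 62.1
```

Request:
move_arm(targets=[{"offset":[0.006,0.001,0],"dr":[0,0,0],"fingers":0},{"offset":[0.006,0.001,0],"dr":[0,0,0],"fingers":0},{"offset":[0.006,0.001,0],"dr":[0,0,0],"fingers":0}])

```text
time: 16.92
tcp_pos: [0.4688, 0.0108, 0.0622]
tool_rot: [0.0, 0.992, 0.126, 0.001]
contact_force: [-0.7, -4.1, 6.0]
finger_gap: 0.146
finger_force: 62.5
```

Request:
move_arm(targets=[{"offset":[0.005,0.002,0],"dr":[0,0,0],"fingers":0},{"offset":[0.005,0.002,0],"dr":[0,0,0],"fingers":0},{"offset":[0.005,0.002,0],"dr":[0,0,0],"fingers":0}])

```text
time: 17.3
tcp_pos: [0.4702, 0.0113, 0.0622]
tool_rot: [0.0, 0.992, 0.126, 0.001]
contact_force: [-1.6, -5.0, 7.1]
finger_gap: 0.147
finger_force: 62.5
```

Request:
move_arm(targets=[{"offset":[0.005,0.002,0],"dr":[0,0,0],"fingers":0},{"offset":[0.005,0.002,0],"dr":[0,0,0],"fingers":0},{"offset":[0.005,0.002,0],"dr":[0,0,0],"fingers":0}])

```text
time: 17.68
tcp_pos: [0.4708, 0.0116, 0.0622]
tool_rot: [0.0, 0.992, 0.125, -0.0]
contact_force: [-2.5, -4.3, 8.2]
finger_gap: 0.151
finger_force: 62.8
```

Request:
move_arm(targets=[{"offset":[0.005,0.002,0],"dr":[0,0,0],"fingers":0},{"offset":[0.005,0.002,0],"dr":[0,0,0],"fingers":0},{"offset":[0.005,0.002,0],"dr":[0,0,0],"fingers":0}])

```text
time: 18.05
tcp_pos: [0.4709, 0.0116, 0.0622]
tool_rot: [0.001, 0.992, 0.125, -0.002]
contact_force: [-5.5, -5.4, 11.6]
finger_gap: 0.15
finger_force: 63.2
```

Request:
move_arm(targets=[{"offset":[0.004,0.001,0],"dr":[0,0,0],"fingers":0},{"offset":[0.004,0.001,0],"dr":[0,0,-0.3],"fingers":0},{"offset":[0.004,0.001,0],"dr":[0,0,-0.6],"fingers":0},{"offset":[0.004,0.001,0],"dr":[0,0,-0.9],"fingers":0},{"offset":[0.004,0.001,0],"dr":[0,0,-0.9],"fingers":0}])

```text
time: 18.68
tcp_pos: [0.471, 0.0108, 0.0621]
tool_rot: [0.002, 0.994, -0.111, -0.003]
contact_force: [-6.2, -10.1, 14.7]
finger_gap: 0.148
finger_force: 63.4
```

Request:
move_arm(targets=[{"offset":[0,0,0],"dr":[0,0,-0.3],"fingers":0},{"offset":[0,0,0],"dr":[0,0,-0.6],"fingers":0},{"offset":[0,0,0],"dr":[0,0,-0.9],"fingers":0},{"offset":[0,0,0],"dr":[0,0,-0.9],"fingers":0}])

```text
time: 19.18
tcp_pos: [0.4708, 0.0101, 0.0622]
tool_rot: [0.003, 0.941, -0.339, -0.002]
contact_force: [-7.4, -11.8, 14.7]
finger_gap: 0.145
finger_force: 63.5
```

Request:
move_arm(targets=[{"offset":[0,0,0],"dr":[0,0,-0.3],"fingers":0},{"offset":[0,0,0],"dr":[0,0,-0.6],"fingers":0},{"offset":[0,0,0],"dr":[0,0,-0.8],"fingers":0},{"offset":[0,0,0],"dr":[0,0,-0.96],"fingers":0},{"offset":[0,0,0],"dr":[0,0,-0.96],"fingers":0}])

```text
time: 19.8
tcp_pos: [0.4702, 0.0092, 0.0622]
tool_rot: [0.006, 0.829, -0.56, -0.001]
contact_force: [-6.4, -15.8, 14.8]
finger_gap: 0.147
finger_force: 78.2
```

```bash
python3 - <<'E'
from h import *
s=arm.state();q=s["tool_rot"];print(s["tcp_pos"],q,s["wrist_torque"],s["contact_force"],"tool y yaw",2*np.degrees(np.arctan2(q[2],q[1]))-90)
E
```

```text
[0.47024031 0.00915144 0.06216133] [ 0.00554617  0.82855577 -0.55987714 -0.00147258] [-4.68770654  1.66028415  1.11161267] [ -6.39257589 -15.76702658  14.82946328] tool y yaw -158.09587783098698
```

Request:
move_arm(targets=[{"offset":[0,0,0],"dr":[0,0,-0.1],"fingers":0},{"offset":[0,0,0],"dr":[0,0,-0.1],"fingers":0}])

```text
time: 20.05
tcp_pos: [0.4702, 0.0091, 0.0622]
tool_rot: [0.006, 0.815, -0.58, -0.001]
contact_force: [-7.0, -16.1, 14.7]
finger_gap: 0.146
finger_force: 96.2
```

Request:
move_arm(targets=[{"offset":[0,0,0],"dr":[0,0,0],"fingers":0.5},{"offset":[0,0,0],"dr":[0,0,0],"fingers":0.5},{"offset":[0,0,0],"dr":[0,0,0],"fingers":0.5},{"offset":[0,0,0.2],"dr":[0,0,0],"fingers":0.5},{"offset":[0,0,0.35],"dr":[0,0,0],"fingers":0.5}])

```text
time: 20.68
tcp_pos: [0.4746, 0.0137, 0.1674]
tool_rot: [-0.0, 0.812, -0.583, 0.0]
contact_force: [0.4, 1.0, -1.1]
finger_gap: 0.499
finger_force: 0.0
```

Request:
move_arm(targets=[{"offset":[-0.3,-0.7,0.3],"dr":[0,0,0],"fingers":0.5},{"offset":[-0.3,-0.7,0.3],"dr":[0,0,0],"fingers":0.5},{"offset":[-0.3,-0.7,0.3],"dr":[0,0,0],"fingers":0.5},{"offset":[-0.3,-0.7,0.3],"dr":[0,0,0],"fingers":0.5},{"offset":[-0.3,-0.7,0.3],"dr":[0,0,0],"fingers":0.5}])

```text
time: 21.3
tcp_pos: [0.3837, -0.1991, 0.2574]
tool_rot: [-0.001, 0.811, -0.586, 0.002]
contact_force: [0.4, 0.1, -0.4]
finger_gap: 0.5
finger_force: 0.0
```

```bash
python3 - <<'E'
from h import *
p,d=cams.read_camera("scene");t,dt=cams.read_camera("top");np.save("top4.npy",dt);cv2.imwrite("pics/top4.png",t)
cv2.imwrite("pics/c4.png",cv2.resize(np.hstack([p[130:270,330:480],t[210:350,330:460]]),None,fx=2.8,fy=2.8,interpolation=cv2.INTER_CUBIC))
E
```

```text
(no output)
```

View pics/c4.png

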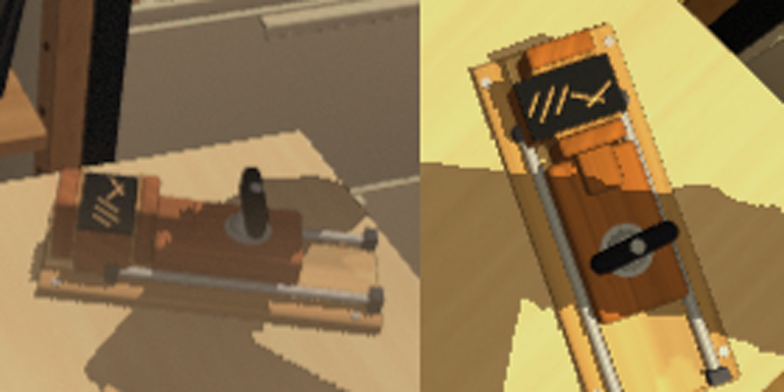

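The block is held between the jaws with the lino up, its centre at about (570,97) in the right panel. The wing now lies across the carriage, from (592,265) to (677,230). A quick numeric check before handing in.

```bash
python3 - <<'E'
from h import *
t=cv2.imread("pics/top4.png");C=cloud("top",np.load("top4.npy"))
a=np.radians(19.4);c=np.array([.4905,.0215]);M=np.array([[np.cos(a),np.sin(a)],[-np.sin(a),np.cos(a)]])
def rect(x0,x1,y0,y1,z,th):
    m=np.zeros((480,640),np.uint8);m[y0:y1,x0:x1]=(t[y0:y1,x0:x1].max(2)<th)*255
    m=cv2.morphologyEx(m,cv2.MORPH_CLOSE,np.ones((7,7)));ct=max(cv2.findContours(m,0,2)[0],key=cv2.contourArea)
    w=np.array([at_z("top",*q[0],z)[:2] for q in ct]);return cv2.minAreaRect(((w-c)@M.T*1000).astype(np.float32))
print("block",rect(360,408,228,262,.060,60),"z",np.median(C[240:250,380:388,2]))
print("wing",rect(385,426,285,312,.083,45))
T=lambda u,v:(330+(u-420+.5)/2.8-.5,210+(v+.5)/2.8-.5)
for q in[(557,157),(625,133)]:print("loose jaw back top",M@(at_z("top",*T(*q),.069)[:2]-c))
for q in[(527,50),(589,31)]:print("fixed jaw back top",M@(at_z("top",*T(*q),.068)[:2]-c))
E
```

```text
block ((77.53353118896484, 7.212017059326172), (74.61578369140625, 45.73716354370117), 89.2957992553711) z 0.060427854522391855
wing ((-22.685596466064453, 0.48439598083496094), (13.672008514404297, 57.73323440551758), 7.3901047706604)
loose jaw back top [0.04588302 0.02396724]
loose jaw back top [ 0.04649293 -0.02193709]
fixed jaw back top [0.11638064 0.01868722]
fixed jaw back top [ 0.11540225 -0.0229978 ]
```

```bash
python3 - <<'E'
from h import *
t=cv2.imread("pics/top4.png");C=cloud("top",np.load("top4.npy"))
a=np.radians(19.4);c=np.array([.4905,.0215]);M=np.array([[np.cos(a),np.sin(a)],[-np.sin(a),np.cos(a)]])
m=((t.max(2)<60)&(C[...,2]>.052)).astype(np.uint8)*255;m[:228]=0;m[262:]=0;m[:,:360]=0;m[:,408:]=0
m=cv2.morphologyEx(cv2.morphologyEx(m,cv2.MORPH_CLOSE,np.ones((7,7))),cv2.MORPH_OPEN,np.ones((9,9)))
ct=max(cv2.findContours(m,0,2)[0],key=cv2.contourArea)
w=np.array([at_z("top",*q[0],.06)[:2] for q in ct]);print(cv2.minAreaRect(((w-c)@M.T*1000).astype(np.float32)))
E
```

```text
((78.28761291503906, 2.6076087951660156), (64.06914520263672, 43.562744140625), 89.9821548461914)
```

```bash
python3 -c "
from workcell import arm
print(arm.close_job())"
```

```text
the job is handed in; nothing more can be done
None
```

The job is handed in; no verdict came back. In the last pictures the block sits flat, lino up, about 2.6 mm off mid-jaw, with the loose jaw closed on it and the wing knob turned about 1.35–1.45 rad clockwise. The arm never went near the bottle or tape, but I did not re-measure them.

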